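# Open the clipped dry box and put the reference jar on the balance

## Robot

A 6-joint arm with a two-finger parallel gripper is mounted at the origin on a cart in front of the work surface, level with it; the furniture and walls round the work are solid. World frame = base frame: x ahead of the robot, y to its left, z up, the work surface at z = 0. Lengths are in m, angles in rad, forces in N, time in s.
With the tool pointing down it reaches from about 0.35 to 0.925 m from the base axis. Payload 6.4 kg.
Tool frame: the origin (TCP) lies at the very end of the fingers, on their centre line; the grasp point (between the pads) lies 19 mm behind it; z points along the fingers, y is the direction in which the jaws open and shut (so a half turn about z gives the same grasp; the last joint's range is limited). The gripper opens to 85 mm and grips with 20 to 120 N. Pads are 22 mm wide; open, the fingers measure 114 mm over their backs; the gripper's body (76 mm by 85 mm) begins 54 mm behind the grasp point. The pads swing forward as they close: fully open they stand 13 mm farther back than shut.
Start: joints at [-1.482, 0.245, 1.558, -0, 1.339, -0.174], TCP at [0.169, -0.628, 0.231] pointing down, gripper open.
Joint ranges: [-3.13, 3.13], [-1.02, 2.26], [0.13, 2.54], [-0.95, 4.09], [0.21, 2.88], [-2.74, 2.74]. Speed limits (rad/s): [2.57, 2.57, 3.14, 3.14, 3.14, 3.14].

## Interface

Orientations are given as a unit quaternion [w, x, y, z].
In Python, from cell import env, vision, trace, spot_point gives the robot as it stands. The module is installed in compiled form; this text tells all that it offers.
- The arm moves only by the shell command python3 -m handwheel 'ROWS'. ROWS is JSON, a list of rows, each an object of numbers: "rx", "ry", "rz": the turn, a rotation vector about the tool's x, y, z scaled (see below); "dx", "dy", "dz": the shift along the tool's x, y, z scaled (see below); "fingers": the closure, from 0 (fully open) to 1 (shut). A call has 1 to 5 rows; each row shifts and turns the commanded pose from where the row before left it, along the tool's axes as they then stand; what a row does not reach is not made up. The controller multiplies each number of a shift by 0.02 m and each number of a turn by 2 pi rad. A row lasts 1/8 s, in which the tool goes at most 62.5 mm and 10.7 degrees, less where a joint would pass 70% of its speed; a pose out of reach is approached as far as the arm can. A call with a number of a shift or a turn outside -1 to 1 is refused whole. A call with a gripper value outside its range is refused whole. The fingers move at their own pace and stop on an object; the grip force is fixed at half the most. Time passes only in rows, so rows that do not move let the fingers close. It gives the time, the measured TCP pose, the force and the opening at its end, in the units of the state.
- env.read_state(): the state, without advancing time (a new reading comes with each control period).
- vision.grab_frame(name): name is "side" or "top"; returns (picture, depth): 480x640x3 uint8, red, green, blue; 480x640 float32, m along the optical axis (not along the pixel's ray), 0 where there is no reading.
- vision.camera_info(name): a dict with "K" (3x3 intrinsics, pixels), "dist" ([k1, k2, p1, p2, k3] as OpenCV has them; the pictures are not rectified), "R" (3x3) and "t" (3): a world point X has camera coordinates R X + t. Camera axes: x right, y down, z forward; pixel columns grow to the right and rows downward; lengths in m; the calibration is good to about 2 mm. A picture is of the moment at which its call begins. camera_info takes no time and is no camera call.
- env.job_done(): hands the job in, once; it reports no verdict.
Trained networks look in the newest picture that a camera, given by its name, has taken for a name from the list of things; names that differ only in an ending like _2 or _b are one class to them, and where a whole thing is asked for, a point or a joint stands for the part that bears it (a point fixed in the world has none). Each returns a list of dicts, best first, with "score" (0 to 1); they miss things now and then, are a little off and sometimes report something else, mostly with a low value. They report only what shows in the picture. A call takes as long as a camera call.
- trace(camera, query): "mask" (480x640 bool, what is visible of it) and "centre" ([row, column] in pixels, amid what is visible of it).
- spot_point(camera, query): "centre" ([row, column] in pixels: a listed point, or the origin of a listed thing).
The state is a dict: "t": time; "q": joint angles; "joint_vel": joint speeds; "joint_efforts": joint torques, N m; "eef_pos": TCP position; "eef_rot": TCP orientation; "contact_force": force on the tool from outside, world axes, zero at the start; "wrist_torque": the same for the moment, N m; "width": finger opening in m.
Only numpy, scipy, OpenCV 4.12 (cv2) and the standard library are available. Lean on these libraries where they do the work, as an engineer would, in place of code of your own. Each camera call takes 0.05 s, during which the arm holds its last target.

## Task

The jar of reference powder is in the clear dry box, clipped shut, and is to be weighed. First flip both wire bale clips off the lid's edges until they spring fully open, with the lid still on; then lift the lid by its handle and lay it flat, right way up, on the middle of the ribbed mat, and after that take the jar out and stand it upright near the middle of the balance pan. Set lid and jar down, do not drop them; leave the clips open and everything else on the bench where it is.

Things in the scene. Friction and masses are not known exactly. Their poses are not given: they have to be found in the camera images.
- dry_box: Clear plastic tub fixed to the bench, 122 (its x) x 172 (its y) x 95 mm high, walls and floor 5 mm, open on top under the lid. Origin: centre of its underside on the bench; z up. A white upright desiccant cassette 14 x 96 x 50 mm high stands fixed inside against its +x wall. A steel bale clip is hinged on each end wall (its +y and -y ends). A steel foot 4 mm thick sticks out 25 mm at each end. The front (-x) wall has a small round dial 7 mm thick.
- clip_left (a joint): Angle of the bale clip at the box's +y end, rad: 0 = shut, upright, its hook 1 mm over the lid's edge; grows as the upper end is swung outward (box +y) and down; stop at 2.3, hanging outside. Over-centre spring: shuts itself below 0.6 (0.23 N m at 0, falling to 0 at 0.6; about 4 to 5 N at the tab), springs open by itself to 2.3 above 0.6. Hinge axis along the box's x, 90 mm from the box's middle plane (its y), 73 mm above the bench. Clip 46 mm wide.
- clip_right (a joint): The same for the bale clip at the box's -y end; it swings outward towards box -y.
- clip_left_tab (a point): Middle of the rolled upper edge (7 mm thick, 46 mm wide) of the left clip's finger tab. The tab is a 4 mm steel plate that rises 26 mm over the hook; shut, the edge's top is 31 mm above the lid's top face and this point is 12 mm further out than the hinge axis. Shut, its inner face is 97 to 99 mm from the box's middle along the box's y. It can be pushed outward from over the lid; the hook at its foot covers 6 mm of the lid's edge and its top is 5 mm above the lid.
- clip_right_tab (a point): The same for the right clip's finger tab.
- lid: Loose white lid, 0.28 kg, plate 136 (its x) x 186 (its y) x 6 mm with a black gasket frame 107 x 157 x 5 mm high under it that fits inside the box's rim with 2.5 mm play. Origin: centre of the gasket's underside (plate from 5 to 11 mm above it); z up. On the box its origin is 90 mm above the bench and its axes are the box's.
- lid_handle (a point): Middle of the lid's handle bar: grey, 18 mm wide (lid x), 84 mm long (lid y), 12 mm high, 26 mm above the lid's top face; top of the bar 6 mm above this point. Two posts 16 x 12 mm carry it 34 mm either side of the middle.
- jar: Loose jar with label and dark screw cap, 46 mm diameter, 78 mm high, 0.15 kg; the cap is 43 mm in diameter and takes the upper 17 mm. Stands inside the box on its floor (5 mm above the bench), up to 30 mm off the middle along the box's y. Origin: centre of its underside; z up.
- balance: White bench balance, fixed, 170 x 150 x 50 mm, display at its front (-x). Origin: centre of its underside.
- pan (a point): Centre of the upper face of the balance's round steel pan, 110 mm diameter, 63 mm above the bench, 25 mm behind (+x of) the balance's origin.
- mat: Grey ribbed mat, fixed, 170 (x) x 220 (y) x 3 mm, with darker low ribs along its y. Origin: centre of its underside. Balance and mat stand on either side of the box; which is where varies.
- spatula: Bystander: steel spatula 166 mm long lying in front of the box.
- beaker: Bystander: glass beaker, 53 mm diameter, 70 mm high, behind the box.
- timer: Bystander: small bench timer, 72 x 62 x 19 mm, behind.
- red_jar: Bystander: jar, 50 mm diameter, 72 mm high, at the left.
- vial: Bystander: glass vial, 27 mm diameter, 66 mm high, at the left.
- notebook: Bystander: notebook, 120 x 85 x 16 mm, at the right.
- tape: Bystander: roll of tape, 58 mm diameter, 19 mm high, at the left.

How it is judged:
On the way, in this order (a step that is already met when the one before it is completed fails the run):
1. both clips sprung fully open while the lid still sits on the box (value of joint each of clip_left, clip_right above 1.8 rad and distance of lid from where it was at the start of the episode below 0.012 m), for 0.2 s.
2. lid lying flat, right way up, on the mat, with the jar still in the box (horizontal distance between lid and mat below 0.06 m and height (world z) of lid below 0.012 m and angle between lid's own z axis and vertical below 0.08 rad and linear speed of lid below 0.05 m/s and distance of jar from where it was at the start of the episode below 0.05 m), for 0.2 s.
At the end, for the whole second after the job is handed in: Both clips hang open (over 1.8 rad); the lid lies at rest, flat and right way up on the mat, its centre within 60 mm of the mat's; the jar stands at rest, upright, on the balance pan, its axis within 30 mm of the pan's centre (value of joint each of clip_left, clip_right above 1.8 rad and horizontal distance between lid and mat below 0.06 m and height (world z) of lid below 0.012 m and angle between each of lid, jar's own z axis and vertical below 0.08 rad and horizontal distance between jar and pan below 0.03 m and z of jar in the frame of pan between -0.005 and 0.008 m and linear speed of each of jar, lid below 0.02 m/s); the robot touches nothing.
It fails at once if the jar is tipped over (angle between jar's own z axis and vertical above 0.6 rad).
It fails at once if the jar is let go more than 15 mm above the balance pan (horizontal distance between jar and pan below 0.09 m and z of jar in the frame of pan above 0.015 m and contact force between jar and the fingers below 0.01 N).
It fails at once if the lid is let go more than 25 mm above the bench over the mat (horizontal distance between lid and mat below 0.1 m and height (world z) of lid between 0.025 and 0.3 m and contact force between lid and the fingers below 0.01 N).
It fails at once if the jar is slammed on the balance (contact force between jar and balance above 40 N).
It fails at once if a bystander is moved by more than 20 mm (distance of any of spatula, beaker, timer, red_jar, vial, notebook, tape from where it was at the start of the episode above 0.02 m).
It also fails if it takes over 72 s, if anything falls off the work surface, if the arm or the gripper's body presses on something with over 40 N, if the wrist force passes 120 N, or if a joint passes its speed limit or range.

## Working session

There is one attempt and no reset: what is moved stays moved. The work goes in short steps, Python scripts to look and compute and a shell command to move; the robot and the scene stay as the last step left them, time stands still between calls to the robot, and variables do not carry over. Pictures are saved under pics/ and viewed, and the job is handed in when it is done.

```bash
mkdir -p pics
python3 - <<'E'
from cell import env, vision
import cv2
print(env.read_state())
for n in("side","top"):
    p,d=vision.grab_frame(n); cv2.imwrite(f"pics/{n}0.png",p[:,:,::-1]); print(n,vision.camera_info(n))
E
```

```text
{'t': 0.0, 'q': array([-1.48213423e+00,  2.45849460e-01,  1.55903884e+00, -4.51654912e-06,
        1.33869038e+00, -1.74110508e-01]), 'joint_vel': array([-6.88263721e-04,  1.25854251e-05,  3.97835398e-04, -1.16987404e-03,
        4.70731414e-04, -7.79318159e-04]), 'joint_efforts': array([-4.97433266e-04, -4.29506600e+01, -3.26124930e+01, -1.51311988e-04,
        5.24871371e-03, -4.97021730e-06]), 'eef_pos': array([ 0.16879032, -0.62711421,  0.23014434]), 'eef_rot': array([-9.92201291e-04,  9.91380672e-01,  1.31009074e-01,  4.02176185e-05]), 'contact_force': array([-0.73386864, -0.28703698,  0.39700804]), 'wrist_torque': array([ 0.02621052,  0.01827203, -0.00713871]), 'width': 0.08537068736508346}
side {'K': array([[499.64533653,   0.        , 312.86017055],
       [  0.        , 499.64533653, 235.55679999],
       [  0.        ,   0.        ,   1.        ]]), 'dist': array([-0.11539844,  0.        ,  0.        ,  0.        ,  0.        ]), 'R': array([[-0.87570929, -0.48280959,  0.00530459],
       [-0.27076929,  0.48195985, -0.83330588],
       [ 0.39977147, -0.73117002, -0.55278673]]), 't': array([0.47675761, 0.2376864 , 1.31968582])}
top {'K': array([[545.98071197,   0.        , 324.33394482],
       [  0.        , 545.98071197, 243.13906899],
       [  0.        ,   0.        ,   1.        ]]), 'dist': array([-0.02925782,  0.        ,  0.        ,  0.        ,  0.        ]), 'R': array([[ 0.00328747, -0.99995286,  0.00913671],
       [-0.9958508 , -0.00410463, -0.09090836],
       [ 0.09094158, -0.00879994, -0.99581735]]), 't': array([0.02771085, 0.54707911, 1.66242947])}
```

View pics/side0.png

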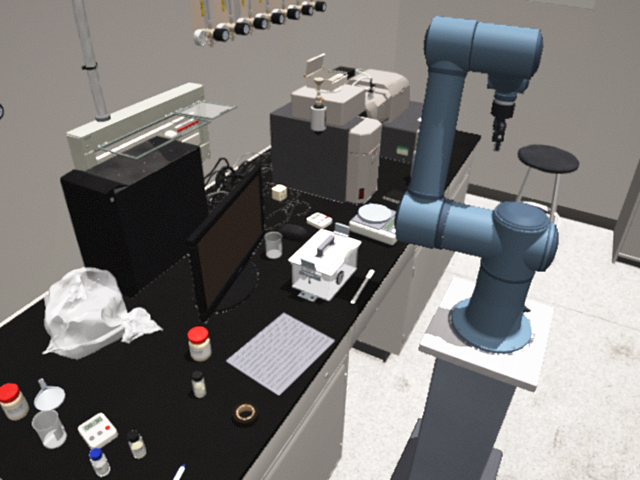

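View pics/top0.png

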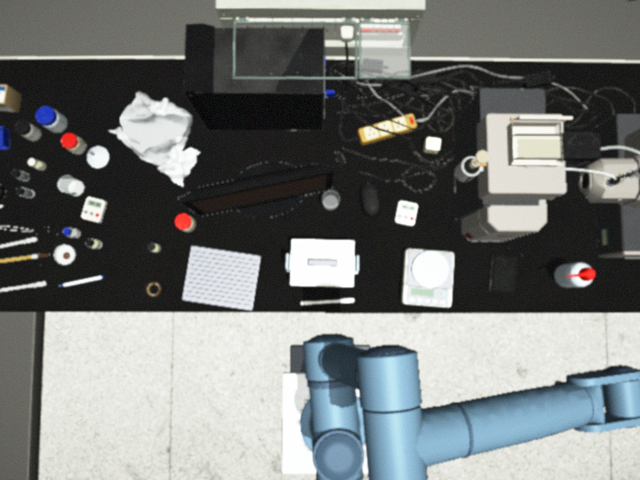

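The top view shows the box at about (321,263) in col,row, the mat on the left at (222,277) and the balance on the right at (428,277). A monitor stands behind, with its base around (260,185). Next I'll measure positions.

```bash
cat > h.py <<'E'
from cell import env, vision, trace, spot_point
import numpy as np, cv2
def ray(n,rc):
    c=vision.camera_info(n); u=cv2.undistortPoints(np.array([[[rc[1],rc[0]]]],float),c['K'],c['dist'])[0,0]
    R,t=c['R'],c['t']; return -R.T@t, R.T@np.array([u[0],u[1],1.])
def onz(n,rc,z):
    o,d=ray(n,rc); return o+d*(z-o[2])/d[2]
def proj(n,X):
    c=vision.camera_info(n); r,_=cv2.Rodrigues(c['R']); p,_=cv2.projectPoints(np.array(X,float).reshape(-1,1,3),r,c['t'],c['K'],c['dist']); return p[:,0]
def cloud(n,d):
    c=vision.camera_info(n); v,u=np.mgrid[0:480,0:640]
    p=cv2.undistortPoints(np.stack([u,v],-1).reshape(-1,1,2).astype(float),c['K'],c['dist'])[:,0]
    P=np.c_[p,np.ones(len(p))]*d.reshape(-1,1); return ((P-c['t'])@c['R']).reshape(480,640,3)
np.set_printoptions(precision=4,suppress=True)
E
python3 - <<'E'
from h import *
D={}
for n in("side","top"):
    p,d=vision.grab_frame(n); D[n]=(p,d)
    np.savez(f"{n}0.npz",p=p,d=d)
Z={'dry_box':0,'clip_left_tab':.129,'clip_right_tab':.129,'lid':.09,'lid_handle':.127,'jar':.005,'balance':0,'pan':.063,'mat':0}
for q,z in Z.items():
    for n in("top","side"):
        for r in spot_point(n,q)[:2]:
            print(q,n,round(r['score'],2),r['centre'],onz(n,r['centre'],z))
c=cloud("top",D['top'][1])
for q in ('lid','mat','balance','dry_box','lid_handle','pan','spatula','beaker','timer'):
  r=trace("top",q)
  if not r: print(q,'none');continue
  m=r[0]['mask']; pts=c[m&(D['top'][1]>0)]
  mp=np.argwhere(m); rect=cv2.minAreaRect(mp[:,::-1].astype(np.float32))
  print(q,r[0]['score'],m.sum(),rect,np.median(pts,0),np.percentile(pts[:,2],[5,95]))
print(env.read_state()['t'])
E
```

```text
dry_box side 0.83 [276.2, 324.1] [0.488  0.0328 0.    ]
clip_left_tab top 0.63 [262.1, 287.6] [0.482  0.1366 0.129 ]
clip_left_tab top 0.57 [263.9, 321.6] [0.4772 0.0384 0.129 ]
clip_left_tab side 0.67 [256.3, 308.4] [0.4914 0.1227 0.129 ]
clip_left_tab side 0.21 [352.5, 280.5] [0.3717 0.4581 0.129 ]
clip_right_tab top 0.67 [261.1, 321.3] [0.4853 0.0393 0.129 ]
clip_right_tab top 0.55 [264.0, 359.1] [ 0.4773 -0.07    0.129 ]
clip_right_tab side 0.72 [223.3, 344.9] [ 0.4784 -0.0776  0.129 ]
lid top 0.69 [260.3, 321.7] [0.4899 0.0379 0.09  ]
lid top 0.47 [266.8, 431.1] [ 0.4718 -0.2867  0.09  ]
lid side 0.59 [277.1, 322.6] [0.4378 0.1402 0.09  ]
lid side 0.57 [254.9, 325.0] [0.4796 0.0466 0.09  ]
lid_handle top 0.61 [260.8, 319.0] [0.4863 0.0459 0.127 ]
lid_handle top 0.23 [271.3, 500.3] [ 0.4576 -0.4811  0.127 ]
lid_handle side 0.41 [219.5, 342.3] [ 0.496  -0.0962  0.127 ]
jar top 0.32 [277.6, 217.7] [0.4399 0.3605 0.005 ]
balance top 0.7 [277.2, 427.7] [ 0.4436 -0.2941  0.    ]
balance side 0.85 [229.1, 382.9] [ 0.4332 -0.2957 -0.    ]
balance side 0.74 [258.9, 308.1] [ 0.5725 -0.02 
[... 924 characters left out ...]
2 -0.0508  0.1118] [0.0112 0.1353]
lid_handle 0.89 2847 ((322.0, 263.0), (46.0, 64.0), 90.0) [0.4797 0.037  0.1023] [0.0957 0.1296]
pan 0.91 2795 ((427.3075256347656, 277.88720703125), (51.15311050415039, 55.87596130371094), 3.814074993133545) [ 0.4394 -0.2811  0.0516] [0.037  0.0676]
spatula 0.53 163 ((327.4844055175781, 301.00048828125), (5.028794765472412, 51.06882095336914), 88.21009063720703) [ 0.3659 -0.001   0.0055] [-0.0029  0.0134]
beaker 0.58 267 ((331.0, 200.0), (18.0, 16.0), 90.0) [0.6847 0.0096 0.0095] [-0.0035  0.0705]
timer 0.81 425 ((405.4646911621094, 213.6588134765625), (19.4152774810791, 23.21156120300293), 12.528807640075684) [ 0.6421 -0.223   0.0167] [0.0083 0.024 ]
1.55
```

Run:
```python
import cv2
a=cv2.imread("pics/top0.png"); cv2.imwrite("pics/topc.png",cv2.resize(a[180:320,170:470],None,fx=2.6,fy=2.6,interpolation=2))
a=cv2.imread("pics/side0.png"); cv2.imwrite("pics/sidec.png",cv2.resize(a[180:320,250:420],None,fx=4,fy=4,interpolation=2))
```

```text
(no output)
```

View pics/topc.png

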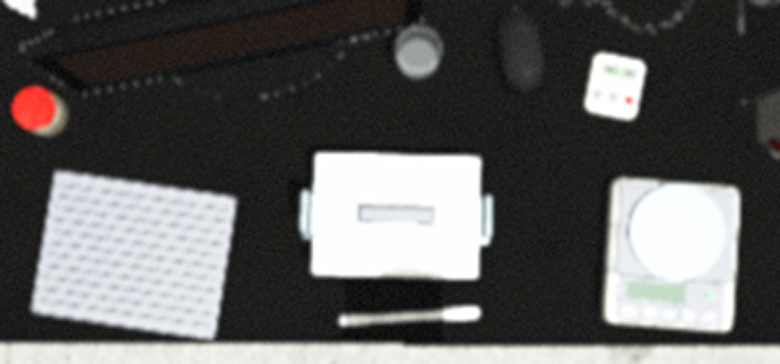

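View pics/sidec.png

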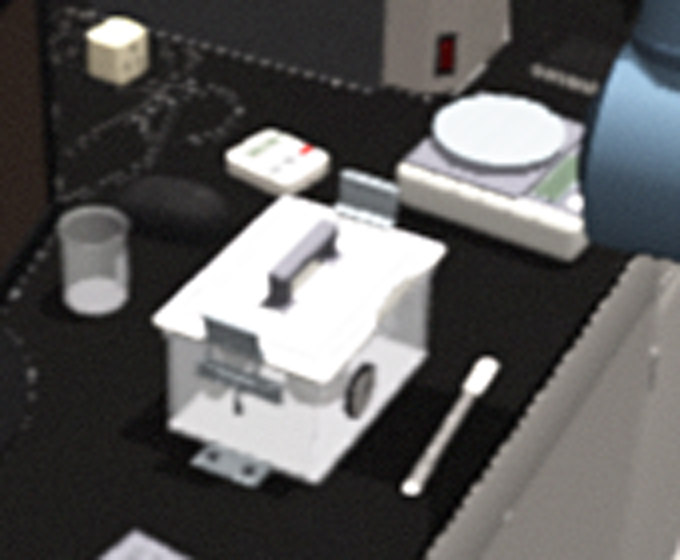

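Run:
```python
from h import *
f=np.load("top0.npz"); p,d=f['p'],f['d']; c=cloud("top",d)
def fit(m,z):
    cs,_=cv2.findContours(m.astype(np.uint8),cv2.RETR_EXTERNAL,cv2.CHAIN_APPROX_NONE)
    k=max(cs,key=cv2.contourArea)[:,0]
    P=np.array([onz("top",(b,a),z) for a,b in k])[:,:2]
    (x,y),(w,h),a=cv2.minAreaRect((P*1000).astype(np.float32)); return x,y,w,h,a
g=p.min(2).astype(int)
def comp(m,rc):
    n,l=cv2.connectedComponents(m.astype(np.uint8)); return l==l[rc]
hsv=cv2.cvtColor(p,cv2.COLOR_RGB2HSV)
lid=comp((g>150)&(c[...,2]>.085)&(hsv[...,1]<12),(275,321)); print('lid',fit(cv2.morphologyEx(lid.astype(np.uint8),cv2.MORPH_OPEN,np.ones((9,9))),.101))
h=comp((c[...,2]>.117)&(abs(np.mgrid[0:480,0:640][1]-321)<25)&(abs(np.mgrid[0:480,0:640][0]-262)<15),(262,321));print('handle',h.sum(),fit(h,.133), c[h].mean(0))
g2=(hsv[...,2]<235)&(c[...,2]>.085)&(abs(np.mgrid[0:480,0:640][1]-321)<25)&(abs(np.mgrid[0:480,0:640][0]-262)<12);print('handle col',fit(g2,.133))
mat=comp((g>80),(280,220)); print('mat',mat.sum(),fit(mat,.003))
bal=comp((g>80),(290,428)); print('bal',bal.sum(),fit(bal,.05))
pan=comp((c[...,2]>.058)&(g>150)&(abs(np.mgrid[0:480,0:640][1]-428)<30)&(abs(np.mgrid[0:480,0:640][0]-270)<30),(268,428))
print('pan',pan.sum(),fit(pan,.063),onz("top",np.argwhere(pan).mean(0),.063),p[268,428],p[285,410],p[262,321],p[275,321])
for s,col in ((1,287),(-1,358)):
    m=(abs(np.mgrid[0:480,0:640][1]-col)<4)&(abs(np.mgrid[0:480,0:640][0]-263)<14)&(g>60)&(hsv[...,1]>15)
    print('clip',m.sum(),onz("top",np.argwhere(m).mean(0),.12),np.argwhere(m).min(0),np.argwhere(m).max(0))
c2=np.load("side0.npz"); cs=cloud("side",c2['d'])
hm=(cs[...,2]>.122)&(cs[...,2]<.14)&(abs(cs[...,0]-.48)<.05)&(abs(cs[...,1]-.04)<.06)
print('side handle',hm.sum(),fit.__name__,np.median(cs[hm],0),cs[hm].min(0),cs[hm].max(0))
for y in (.14,-.065):
    q=cs[(cs[...,2]>.108)&(abs(cs[...,0]-.48)<.05)&(abs(cs[...,1]-y)<.02)]; print('tab side',len(q),q.mean(0),q.min(0),q.max(0))
# side overlay: lid corners
```

```text
lid (482.28460693359375, 37.138973236083984, 189.12879943847656, 134.60301208496094, 89.03345489501953)
handle 182 (482.4804382324219, 37.23106002807617, 17.310951232910156, 80.7280502319336, 0.2155580222606659) [0.4816 0.0383 0.1324]
handle col (483.06976318359375, 38.72978210449219, 84.15838623046875, 21.225343704223633, 87.61132049560547)Traceback (most recent call last):
  File "<stdin>", line 15, in <module>
  File "<stdin>", line 6, in fit
  File "h.py", line 7, in onz
    o,d=ray(n,rc); return o+d*(z-o[2])/d[2]
        ~~~^^^^^^
  File "h.py", line 4, in ray
    c=vision.camera_info(n); u=cv2.undistortPoints(np.array([[[rc[1],rc[0]]]],float),c['K'],c['dist'])[0,0]
ValueError: time passes only in moves, steps and waits
```

```bash
python3 - <<'E'
from cell import vision
import pickle
pickle.dump({n:vision.camera_info(n) for n in("side","top")},open("ci.pkl","wb"))
E
sed -i 's/vision.camera_info(n)/CI[n]/g; 2a import pickle; CI=pickle.load(open("ci.pkl","rb"))' h.py
python3 - <<'E'
from h import *
f=np.load("top0.npz"); p,d=f['p'],f['d']; c=cloud("top",d)
def fit(m,z):
    cs,_=cv2.findContours(m.astype(np.uint8),cv2.RETR_EXTERNAL,cv2.CHAIN_APPROX_NONE)
    k=max(cs,key=cv2.contourArea)[:,0]
    P=np.array([onz("top",(b,a),z) for a,b in k])[:,:2]
    (x,y),(w,h),a=cv2.minAreaRect((P*1000).astype(np.float32)); return x,y,w,h,a
g=p.min(2).astype(int)
def comp(m,rc):
    n,l=cv2.connectedComponents(m.astype(np.uint8)); return l==l[rc]
R,C=np.mgrid[0:480,0:640]
hsv=cv2.cvtColor(p,cv2.COLOR_RGB2HSV)
mat=comp((g>80),(280,220)); print('mat',mat.sum(),fit(mat,.003))
bal=comp((g>80),(290,428)); print('bal',bal.sum(),fit(bal,.05))
pan=comp((c[...,2]>.058)&(g>150)&(abs(C-428)<30)&(abs(R-270)<30),(268,428))
print('pan',pan.sum(),fit(pan,.063),onz("top",np.argwhere(pan).mean(0),.063),p[268,428],p[285,410],p[262,321],p[275,321])
for s,col in ((1,287),(-1,358)):
    m=(abs(C-col)<4)&(abs(R-263)<14)&(g>60)&(hsv[...,1]>15)
    print('clip',m.sum(),onz("top",np.argwhere(m).mean(0),.12),np.argwhere(m).min(0),np.argwhere(m).max(0))
c2=np.load("side0.npz"); cs=cloud("side",c2['d'])
hm=(cs[...,2]>.122)&(cs[...,2]<.14)&(abs(cs[...,0]-.48)<.05)&(abs(cs[...,1]-.04)<.06)
print('side handle',hm.sum(),np.median(cs[hm],0),cs[hm].min(0),cs[hm].max(0))
for y in (.14,-.065):
    q=cs[(cs[...,2]>.108)&(abs(cs[...,0]-.48)<.05)&(abs(cs[...,1]-y)<.02)]; print('tab side',len(q),q.mean(0),q.min(0),q.max(0))
for n in("top","side"):
    im=cv2.imread(f"pics/{n}0.png")
    for th in (0,):
        b=np.deg2rad(-1.2); Rm=np.array([[np.cos(b),-np.sin(b)],[np.sin(b),np.cos(b)]])
        for z,hx,hy in((.101,.068,.093),(.095,.068,.093),(.133,.009,.042),(0,.061,.086)):
            P=[np.r_[Rm@np.array([sx*hx,sy*hy])+[.482,.037],z] for sx,sy in((1,1),(1,-1),(-1,-1),(-1,1))]
            q=proj(n,P)
            im=im if False else im
            cv2.polylines(im,[np.round(q*16).astype(int)],True,(0,0,255) if z!=.133 else (0,160,0),1,cv2.LINE_AA,4)
    o=(170,180) if n=='top' else (250,180)
    s=im[200:320,270:370] 
    cv2.imwrite(f"pics/{n}ov.png",cv2.resize(s,None,fx=5,fy=5,interpolation=2))
E
```

```text
mat 98229 (183.33822631835938, -30.05755615234375, 1860.434814453125, 715.8408203125, 89.9745101928711)
bal 2915 (441.3604431152344, -285.34375, 155.2998504638672, 175.1671142578125, 85.64714813232422)
pan 952 (466.5356140136719, -290.447509765625, 106.02642059326172, 108.66329956054688, 89.36508178710938) [ 0.4654 -0.2904  0.063 ] [252 254 254] [226 229 233] [233 236 240] [254 254 254]
clip 79 [0.483 0.139 0.12 ] [252 284] [272 290]
clip 70 [ 0.4837 -0.0644  0.12  ] [254 355] [275 359]
side handle 144 [0.4811 0.0463 0.1319] [ 0.472  -0.0041  0.1226] [0.4942 0.0859 0.1376]
tab side 107 [0.4858 0.1412 0.122 ] [0.4624 0.137  0.108 ] [0.5096 0.1465 0.1332]
tab side 122 [ 0.4803 -0.0592  0.1203] [ 0.4567 -0.0686  0.1084] [ 0.505  -0.0509  0.1334]
```

View pics/topov.png

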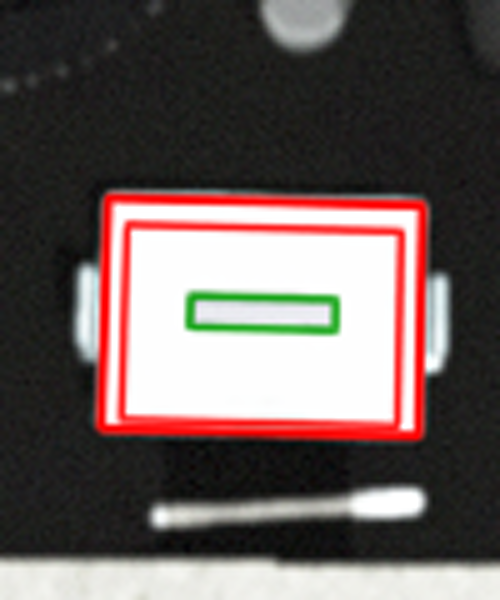

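View pics/sideov.png

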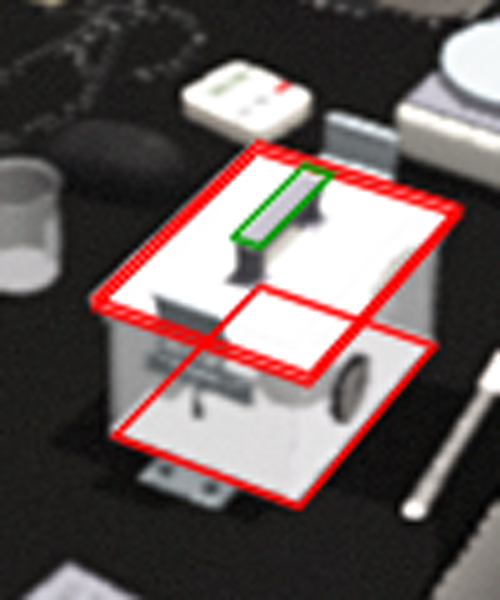

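Overlaying the fitted model on both pictures agrees within about a pixel:

| Item | Position (m) | Yaw |
|---|---|---|
| Box | (0.482, 0.037) | about -1.2° |
| Pan | (0.466, -0.288) | not needed |
| Mat | about (0.439, 0.351) | about -8° |

I'm starting the approach now, turning the tool as it goes.

```bash
cat > to.py <<'E'
import sys,numpy as np
from cell import env
from scipy.spatial.transform import Rotation as Ro
s=env.read_state(); q=s['eef_rot']; R=Ro.from_quat([q[1],q[2],q[3],q[0]]).as_matrix()
x,y,z,yaw=map(float,sys.argv[1:5]); yaw=np.deg2rad(yaw)
T=np.column_stack([[np.cos(yaw),np.sin(yaw),0],[np.sin(yaw),-np.cos(yaw),0],[0,0,-1]])
d=np.array([x,y,z])-s['eef_pos']
np.set_printoptions(precision=3,suppress=True)
print('t',s['t'],'pos',s['eef_pos'],'F',s['contact_force'],'w',s['width'])
print('shift now-axes',R.T@d/.02,' target-axes',T.T@d/.02,'turn',Ro.from_matrix(R.T@T).as_rotvec()/(2*np.pi))
E
python3 -m handwheel '[{"rz":-0.029,"dx":1,"fingers":1},{"rz":-0.029,"dx":1,"fingers":1},{"rz":-0.029,"dx":1,"fingers":1},{"rz":-0.029,"dx":1,"fingers":1},{"rz":-0.029,"dx":1,"fingers":1}]'; python3 to.py .482 .09 .16 88.7
```

```text
t 1.55 pos [ 0.169 -0.628  0.231] F [-0.713 -0.816  0.026] w 0.08550830066978439
shift now-axes [ 24.44  -30.586   3.565]  target-axes [36.231 14.838  3.566] turn [ 0.     0.    -0.205]invalid input
```

```bash
python3 -m handwheel '[{"rx":0,"ry":0,"rz":-0.029,"dx":1,"dy":0,"dz":0,"fingers":1},{"rx":0,"ry":0,"rz":-0.029,"dx":1,"dy":0,"dz":0,"fingers":1},{"rx":0,"ry":0,"rz":-0.029,"dx":1,"dy":0,"dz":0,"fingers":1},{"rx":0,"ry":0,"rz":-0.029,"dx":1,"dy":0,"dz":0,"fingers":1},{"rx":0,"ry":0,"rz":-0.029,"dx":1,"dy":0,"dz":0,"fingers":1}]'; python3 to.py .482 .09 .16 88.7
```

```text
t: 2.17
eef_pos: [0.2477, -0.5705, 0.2313]
eef_rot: [0.0, 0.831, 0.556, 0.0]
contact_force: [0.9, -0.1, 0.2]
width: -0.0001
t 2.175 pos [ 0.248 -0.571  0.231] F [ 0.91  -0.112  0.22 ] w -0.00014298726412413537
shift now-axes [34.998 -1.747  3.562]  target-axes [33.282 10.963  3.563] turn [ 0.     0.    -0.059]
```

```bash
R='x'; for i in 1 2 3; do python3 -m handwheel '[{"rx":0,"ry":0,"rz":0,"dx":1,"dy":-0.05,"dz":0.05,"fingers":1},{"rx":0,"ry":0,"rz":0,"dx":1,"dy":-0.05,"dz":0.05,"fingers":1},{"rx":0,"ry":0,"rz":0,"dx":1,"dy":-0.05,"dz":0.05,"fingers":1},{"rx":0,"ry":0,"rz":0,"dx":1,"dy":-0.05,"dz":0.05,"fingers":1},{"rx":0,"ry":0,"rz":0,"dx":1,"dy":-0.05,"dz":0.05,"fingers":1}]'|head -2; done; python3 to.py .4835 .105 .16 88.7
```

```text
t: 2.8
eef_pos: [0.2816, -0.4755, 0.2263]
t: 3.42
eef_pos: [0.3157, -0.3813, 0.2212]
t: 4.05
eef_pos: [0.3497, -0.2872, 0.2162]
t 4.05 pos [ 0.35  -0.287  0.216] F [0.98  0.186 0.253] w -0.00017774220354626762
shift now-axes [20.672 -1.413  2.811]  target-axes [19.757  6.242  2.812] turn [ 0.    0.   -0.06]
```

```bash
for i in 1 2 3; do python3 -m handwheel '[{"rx":0,"ry":0,"rz":0,"dx":1,"dy":-0.07,"dz":0.05,"fingers":1},{"rx":0,"ry":0,"rz":0,"dx":1,"dy":-0.07,"dz":0.05,"fingers":1},{"rx":0,"ry":0,"rz":0,"dx":1,"dy":-0.07,"dz":0.05,"fingers":1},{"rx":0,"ry":0,"rz":0,"dx":1,"dy":-0.07,"dz":0.05,"fingers":1},{"rx":0,"ry":0,"rz":0,"dx":1,"dy":-0.07,"dz":0.05,"fingers":1}]'|head -2; done
python3 -m handwheel '[{"rx":0,"ry":0,"rz":-0.029,"dx":1,"dy":0,"dz":0.05,"fingers":1},{"rx":0,"ry":0,"rz":-0.029,"dx":1,"dy":0,"dz":0.05,"fingers":1}]'|head -2;  python3 to.py .4835 .105 .16 88.7
```

```text
t: 4.68
eef_pos: [0.3818, -0.1923, 0.2113]
t: 5.3
eef_pos: [0.4139, -0.0973, 0.2063]
t: 5.92
eef_pos: [0.4459, -0.0024, 0.2013]
t: 6.18
eef_pos: [0.4579, 0.0356, 0.1993]
t 6.175 pos [0.458 0.036 0.199] F [0.359 0.109 0.991] w 9.168169147610735e-05
shift now-axes [3.503 1.185 1.965]  target-axes [3.499 1.198 1.965] turn [ 0.     0.    -0.001]
```

```bash
python3 -m handwheel '[{"rx":0,"ry":0,"rz":0,"dx":0.9,"dy":0.3,"dz":0.2,"fingers":1},{"rx":0,"ry":0,"rz":0,"dx":0.9,"dy":0.3,"dz":0.3,"fingers":1},{"rx":0,"ry":0,"rz":0,"dx":0.9,"dy":0.3,"dz":0.6,"fingers":1},{"rx":0,"ry":0,"rz":0,"dx":0.8,"dy":0.3,"dz":0.9,"fingers":1},{"rx":0,"ry":0,"rz":0,"dx":0,"dy":0,"dz":0.5,"fingers":1}]'|head -2;  python3 to.py .4835 .112 .112 88.7
python3 - <<'E'
from h import *
for n in("side",):
    p,d=vision.grab_frame(n); cv2.imwrite("pics/s1.png",cv2.resize(p[180:320,250:420,::-1],None,fx=4,fy=4,interpolation=2))
E
```

```text
t: 6.8
eef_pos: [0.4836, 0.1046, 0.1483]
t 6.8 pos [0.484 0.105 0.148] F [-0.556 -0.303 -0.53 ] w 3.903671841838389e-05
shift now-axes [ 0.369 -0.012  1.817]  target-axes [ 0.369 -0.011  1.817] turn [-0.     0.    -0.001]
```

View pics/s1.png

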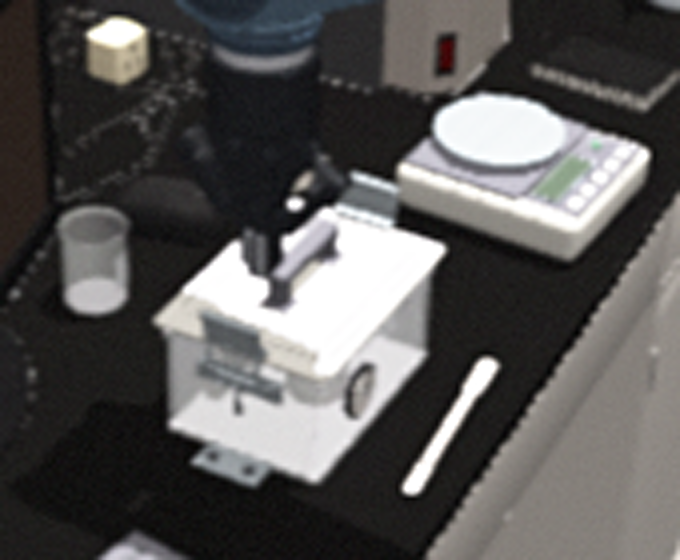

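The closed fingers at (262,250) in the crop are over the lid, between the handle and the left tab. I'll descend and push outward.

```bash
python3 -m handwheel '[{"rx":0,"ry":0,"rz":0,"dx":0.2,"dy":0,"dz":0.9,"fingers":1},{"rx":0,"ry":0,"rz":0,"dx":0.2,"dy":0,"dz":0.85,"fingers":1},{"rx":0,"ry":0,"rz":0,"dx":0.5,"dy":0,"dz":0,"fingers":1},{"rx":0,"ry":0,"rz":0,"dx":0.5,"dy":0,"dz":0,"fingers":1}]'; python3 -m handwheel '[{"rx":0,"ry":0,"rz":0,"dx":0.5,"dy":0,"dz":0,"fingers":1},{"rx":0,"ry":0,"rz":0,"dx":0.5,"dy":0,"dz":0,"fingers":1}]'
```

```text
t: 7.35
eef_pos: [0.4849, 0.1312, 0.1141]
eef_rot: [0.001, 0.718, 0.696, -0.001]
contact_force: [-0.9, -6.4, -2.4]
width: -0.0
t: 7.6
eef_pos: [0.4861, 0.1518, 0.1147]
eef_rot: [0.001, 0.718, 0.696, 0.0]
contact_force: [-0.9, -3.3, -1.4]
width: -0.0004
```

```bash
python3 -m handwheel '[{"rx":0,"ry":0,"rz":0,"dx":0.5,"dy":0,"dz":0.15,"fingers":1},{"rx":0,"ry":0,"rz":0,"dx":0.5,"dy":0,"dz":0.15,"fingers":1},{"rx":0,"ry":0,"rz":0,"dx":0.3,"dy":0,"dz":0,"fingers":1}]'
python3 - <<'E'
from h import *
for n in("side",):
    p,d=vision.grab_frame(n); cv2.imwrite("pics/s2.png",cv2.resize(p[180:320,250:420,::-1],None,fx=4,fy=4,interpolation=2))
E
```

```text
t: 7.98
eef_pos: [0.4863, 0.1784, 0.108]
eef_rot: [-0.0, 0.718, 0.696, -0.0]
contact_force: [-0.1, -0.2, -0.0]
width: -0.0001
```

View pics/s2.png

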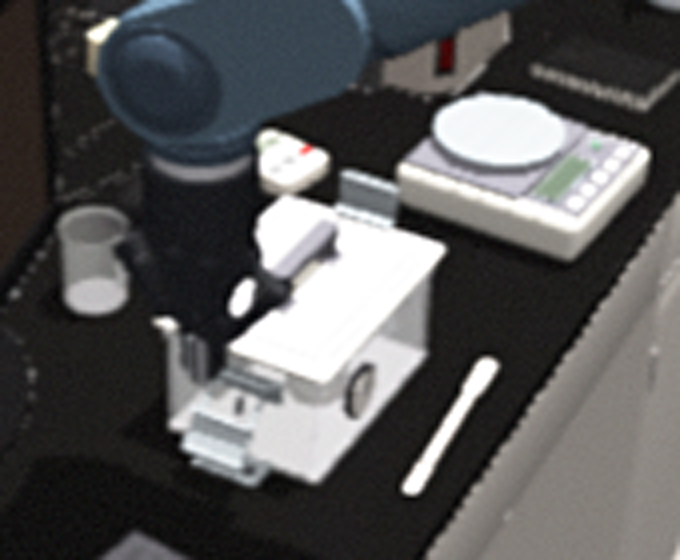

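The left clip hangs open, with its tab at (220,440) in the crop. Now I'll cross over to the right clip.

```bash
python3 -m handwheel '[{"rx":0,"ry":0,"rz":0,"dx":-0.3,"dy":0,"dz":-1,"fingers":1},{"rx":0,"ry":0,"rz":0,"dx":-1,"dy":0,"dz":-1,"fingers":1},{"rx":0,"ry":0,"rz":0,"dx":-1,"dy":0,"dz":-0.7,"fingers":1},{"rx":0,"ry":0,"rz":0,"dx":-1,"dy":0,"dz":0,"fingers":1},{"rx":0,"ry":0,"rz":0,"dx":-1,"dy":0,"dz":0,"fingers":1}]' |head -2;python3 -m handwheel '[{"rx":0,"ry":0,"rz":0,"dx":-1,"dy":0,"dz":0,"fingers":1},{"rx":0,"ry":0,"rz":0,"dx":-1,"dy":0,"dz":0,"fingers":1},{"rx":0,"ry":0,"rz":0,"dx":-1,"dy":0,"dz":0,"fingers":1},{"rx":0,"ry":0,"rz":0,"dx":-1,"dy":0,"dz":0,"fingers":1},{"rx":0,"ry":0,"rz":0,"dx":-1,"dy":0,"dz":0,"fingers":1}]' |head -2; python3 to.py .4805 -.033 .114 88.7
```

```text
t: 8.65
eef_pos: [0.484, 0.0909, 0.1627]
t: 9.28
eef_pos: [0.4806, -0.009, 0.1625]
t 9.275 pos [ 0.481 -0.009  0.162] F [ 0.347 -0.41   0.18 ] w -0.0001397312763962097
shift now-axes [-1.198  0.034  2.424]  target-axes [-1.198  0.023  2.424] turn [ 0.    -0.    -0.002]
```

```bash
python3 -m handwheel '[{"rx":0,"ry":0,"rz":0,"dx":-0.9,"dy":0,"dz":0.2,"fingers":1},{"rx":0,"ry":0,"rz":0,"dx":-0.3,"dy":0,"dz":1,"fingers":1},{"rx":0,"ry":0,"rz":0,"dx":0,"dy":0,"dz":1,"fingers":1},{"rx":0,"ry":0,"rz":0,"dx":0,"dy":0,"dz":0.2,"fingers":1}]'|head -4; python3 -m handwheel '[{"rx":0,"ry":0,"rz":0,"dx":-0.5,"dy":0,"dz":0,"fingers":1},{"rx":0,"ry":0,"rz":0,"dx":-0.5,"dy":0,"dz":0,"fingers":1},{"rx":0,"ry":0,"rz":0,"dx":-0.5,"dy":0,"dz":0,"fingers":1}]'
```

```text
t: 9.78
eef_pos: [0.4786, -0.0323, 0.1127]
eef_rot: [-0.001, 0.719, 0.695, -0.001]
contact_force: [-0.1, -0.2, 0.1]
t: 10.15
eef_pos: [0.4788, -0.0624, 0.1147]
eef_rot: [-0.001, 0.719, 0.695, 0.001]
contact_force: [0.2, 4.3, 0.8]
width: -0.0002
```

```bash
python3 -m handwheel '[{"rx":0,"ry":0,"rz":0,"dx":-0.5,"dy":0,"dz":0.05,"fingers":1},{"rx":0,"ry":0,"rz":0,"dx":-0.5,"dy":0,"dz":0.1,"fingers":1},{"rx":0,"ry":0,"rz":0,"dx":-0.5,"dy":0,"dz":0.1,"fingers":1},{"rx":0,"ry":0,"rz":0,"dx":-0.3,"dy":0,"dz":0.1,"fingers":1}]'
python3 - <<'E'
from h import *
for n in("side",):
    p,d=vision.grab_frame(n); cv2.imwrite("pics/s3.png",cv2.resize(p[180:320,250:420,::-1],None,fx=4,fy=4,interpolation=2))
E
```

```text
t: 10.65
eef_pos: [0.4778, -0.0995, 0.1074]
eef_rot: [0.0, 0.719, 0.695, -0.0]
contact_force: [-0.5, 0.1, -0.1]
width: -0.0004
```

View pics/s3.png

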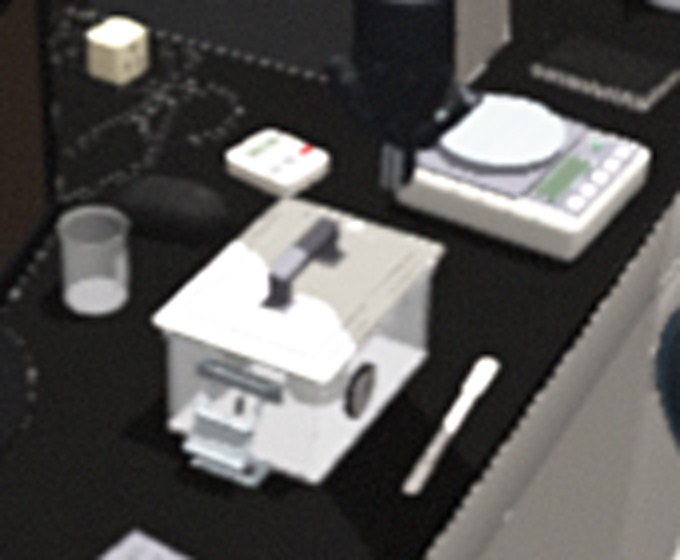

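The right tab no longer rises above the lid and the contact force is zero, so both clips look sprung open. The lid hasn't moved. Next I'll go over the handle and confirm from above.

```bash
python3 -m handwheel '[{"rx":0,"ry":0,"rz":0,"dx":0,"dy":0,"dz":-1,"fingers":0.5},{"rx":0,"ry":0,"rz":0,"dx":0.4,"dy":0,"dz":-1,"fingers":0.5},{"rx":0,"ry":0,"rz":0,"dx":1,"dy":0,"dz":-1,"fingers":0.5},{"rx":0,"ry":0,"rz":0,"dx":1,"dy":0,"dz":0,"fingers":0.5},{"rx":0,"ry":0,"rz":0,"dx":1,"dy":0,"dz":0,"fingers":0.5}]' |head -2
python3 - <<'E'
from h import *
for n in("top",):
    p,d=vision.grab_frame(n); cv2.imwrite("pics/t3.png",cv2.resize(p[200:320,260:480,::-1],None,fx=3.5,fy=3.5,interpolation=2))
E
python3 to.py .482 .037 .145 88.7
```

```text
t: 11.32
eef_pos: [0.48, -0.0299, 0.1677]
t 11.375 pos [ 0.48  -0.028  0.167] F [-0.275  1.114 -0.918] w 0.0426675284296918
shift now-axes [3.258 0.014 1.121]  target-axes [3.259 0.041 1.118] turn [ 0.    -0.    -0.001]
```

View pics/t3.png

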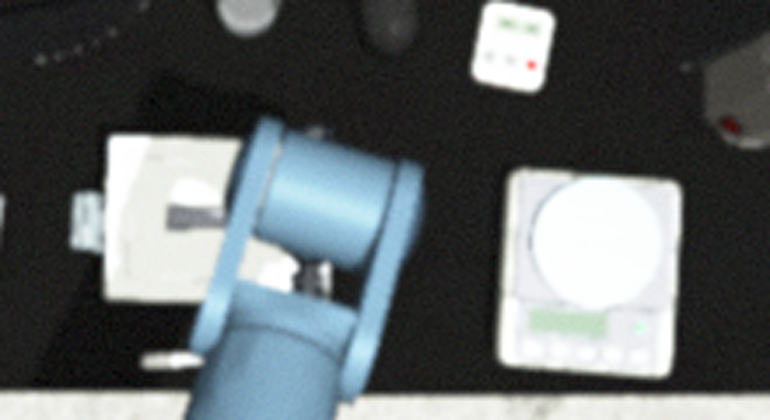

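```bash
python3 -m handwheel '[{"rx":0,"ry":0,"rz":0,"dx":1,"dy":0,"dz":0,"fingers":0.5},{"rx":0,"ry":0,"rz":0,"dx":1,"dy":0,"dz":0,"fingers":0.5},{"rx":0,"ry":0,"rz":0,"dx":1,"dy":0,"dz":0,"fingers":0.5},{"rx":0,"ry":0,"rz":0,"dx":0.25,"dy":0,"dz":0.5,"fingers":0.5},{"rx":0,"ry":0,"rz":0,"dx":0,"dy":0,"dz":0,"fingers":0.5}]' |head -2
python3 - <<'E'
from h import *
for n in("top",):
    p,d=vision.grab_frame(n); cv2.imwrite("pics/t4.png",cv2.resize(p[200:320,260:480,::-1],None,fx=3.5,fy=3.5,interpolation=2))
E
python3 to.py .482 .037 .108 88.7
```

```text
t: 12.0
eef_pos: [0.4811, 0.0344, 0.1559]
t 12.05 pos [0.481 0.034 0.156] F [-0.69   0.01  -0.281] w 0.04261064935537425
shift now-axes [0.145 0.026 2.424]  target-axes [0.144 0.023 2.424] turn [-0.     0.    -0.002]
```

View pics/t4.png

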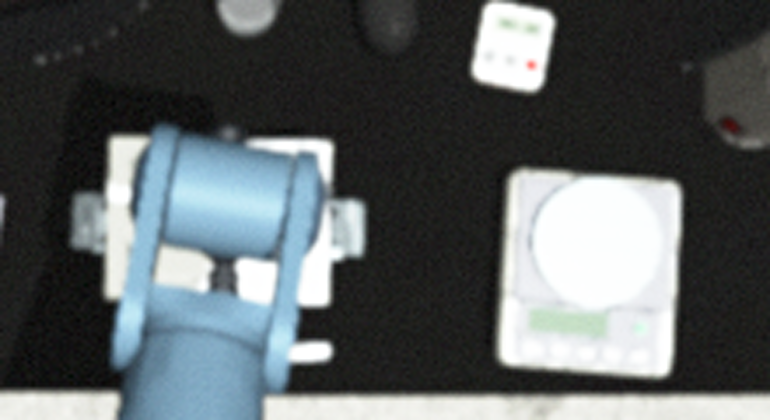

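Both clips are swung out, at (88,222) and (348,228) in the crop. Now I'll grasp the handle.

```bash
python3 -m handwheel '[{"rx":0,"ry":0,"rz":0,"dx":0.14,"dy":0.02,"dz":0.9,"fingers":0.5},{"rx":0,"ry":0,"rz":0,"dx":0,"dy":0,"dz":0.9,"fingers":0.5},{"rx":0,"ry":0,"rz":0,"dx":0,"dy":0,"dz":0.6,"fingers":0.5},{"rx":0,"ry":0,"rz":0,"dx":0,"dy":0,"dz":0,"fingers":1},{"rx":0,"ry":0,"rz":0,"dx":0,"dy":0,"dz":0,"fingers":1}]'; python3 -m handwheel '[{"rx":0,"ry":0,"rz":0,"dx":0,"dy":0,"dz":0,"fingers":1},{"rx":0,"ry":0,"rz":0,"dx":0,"dy":0,"dz":0,"fingers":1}]'
```

```text
t: 12.68
eef_pos: [0.4828, 0.037, 0.1098]
eef_rot: [0.0, 0.719, 0.695, 0.0]
contact_force: [0.1, -0.5, -2.8]
width: 0.017
t: 12.92
eef_pos: [0.4827, 0.0372, 0.1097]
eef_rot: [0.0, 0.718, 0.696, 0.0]
contact_force: [0.8, -0.7, -1.5]
width: 0.0166
```

```bash
python3 -m handwheel '[{"rx":0,"ry":0,"rz":0,"dx":0,"dy":0,"dz":-0.4,"fingers":1},{"rx":0,"ry":0,"rz":0,"dx":0,"dy":0,"dz":-0.7,"fingers":1},{"rx":0,"ry":0,"rz":0,"dx":0,"dy":0,"dz":-1,"fingers":1},{"rx":0,"ry":0,"rz":0,"dx":0,"dy":0,"dz":-1,"fingers":1}]';python3 -m handwheel '[{"rx":0,"ry":0,"rz":0,"dx":0.5,"dy":0,"dz":-0.2,"fingers":1},{"rx":0,"ry":0,"rz":0,"dx":1,"dy":0,"dz":0,"fingers":1},{"rx":0,"ry":0,"rz":0,"dx":1,"dy":0,"dz":0,"fingers":1},{"rx":0,"ry":0,"rz":0,"dx":1,"dy":0,"dz":0,"fingers":1}]'
python3 - <<'E'
from h import *
for n in("side",):
    p,d=vision.grab_frame(n); cv2.imwrite("pics/s4.png",cv2.resize(p[180:380,200:420,::-1],None,fx=3,fy=3,interpolation=2))
E
python3 to.py .439 .351 .15 81.5
```

```text
t: 13.42
eef_pos: [0.4822, 0.0374, 0.1727]
eef_rot: [-0.0, 0.719, 0.695, -0.0]
contact_force: [0.3, 0.5, -3.3]
width: 0.0167
t: 13.92
eef_pos: [0.484, 0.1085, 0.1748]
eef_rot: [-0.001, 0.718, 0.696, -0.0]
contact_force: [0.1, -0.1, -2.1]
width: 0.0169
t 13.975 pos [0.484 0.11  0.175] F [-0.26   1.643 -3.178] w 0.01656729106093282
shift now-axes [11.956 -2.613  1.266]  target-axes [11.57  -3.997  1.24 ] turn [-0.    -0.     0.019]
```

View pics/s4.png

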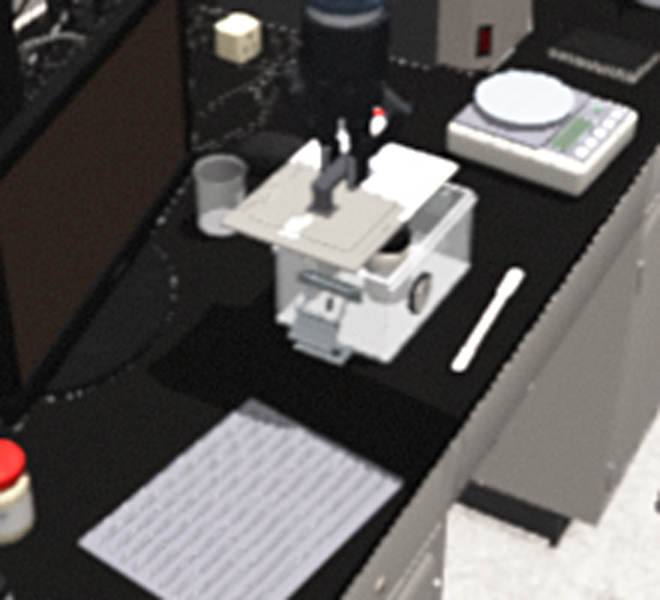

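The lid is held level and the jar's dark cap shows at (392,245) in the crop. Carrying on to the mat.

```bash
for i in 1 2; do python3 -m handwheel '[{"rx":0,"ry":0,"rz":0,"dx":1,"dy":-0.22,"dz":0,"fingers":1},{"rx":0,"ry":0,"rz":0,"dx":1,"dy":-0.22,"dz":0,"fingers":1},{"rx":0,"ry":0,"rz":0,"dx":1,"dy":-0.22,"dz":0,"fingers":1},{"rx":0,"ry":0,"rz":0,"dx":1,"dy":-0.22,"dz":0,"fingers":1},{"rx":0,"ry":0,"rz":0,"dx":1,"dy":-0.22,"dz":0,"fingers":1}]'|head -2; done; python3 -m handwheel '[{"rx":0,"ry":0,"rz":0,"dx":1,"dy":-0.2,"dz":0,"fingers":1},{"rx":0,"ry":0,"rz":0,"dx":0.7,"dy":-0.2,"dz":0,"fingers":1},{"rx":0,"ry":0,"rz":0.02,"dx":0,"dy":0,"dz":0.6,"fingers":1},{"rx":0,"ry":0,"rz":0,"dx":0,"dy":0,"dz":1,"fingers":1}]'; python3 to.py .439 .351 .0235 81.5
```

```text
t: 14.6
eef_pos: [0.4651, 0.2088, 0.1748]
t: 15.22
eef_pos: [0.4464, 0.3093, 0.1747]
t: 15.72
eef_pos: [0.4407, 0.3436, 0.1437]
eef_rot: [0.0, 0.761, 0.649, 0.001]
contact_force: [-0.2, -0.4, -3.5]
width: 0.017
t 15.725 pos [0.441 0.344 0.144] F [-0.232 -0.392 -3.496] w 0.01702818185096
shift now-axes [ 0.345 -0.152  6.008]  target-axes [ 0.352 -0.139  6.008] turn [ 0.    -0.    -0.002]
```

```bash
python3 -m handwheel '[{"rx":0,"ry":0,"rz":0,"dx":0.2,"dy":-0.1,"dz":1,"fingers":1},{"rx":0,"ry":0,"rz":0,"dx":0.1,"dy":0,"dz":1,"fingers":1},{"rx":0,"ry":0,"rz":0,"dx":0,"dy":0,"dz":1,"fingers":1},{"rx":0,"ry":0,"rz":0,"dx":0,"dy":0,"dz":1,"fingers":1},{"rx":0,"ry":0,"rz":0,"dx":0,"dy":0,"dz":0.6,"fingers":1}]'|head -4; python3 -m handwheel '[{"rx":0,"ry":0,"rz":0,"dx":0,"dy":0,"dz":0.3,"fingers":1},{"rx":0,"ry":0,"rz":0,"dx":0,"dy":0,"dz":0.3,"fingers":1},{"rx":0,"ry":0,"rz":0,"dx":0,"dy":0,"dz":0.2,"fingers":1},{"rx":0,"ry":0,"rz":0,"dx":0,"dy":0,"dz":0.2,"fingers":1}]'
```

```text
t: 16.35
eef_pos: [0.4387, 0.3487, 0.0495]
eef_rot: [-0.0, 0.761, 0.649, -0.001]
contact_force: [-0.1, -0.8, -2.6]
t: 16.85
eef_pos: [0.4396, 0.3493, 0.0315]
eef_rot: [0.0, 0.761, 0.649, 0.0]
contact_force: [0.3, 0.2, -2.1]
width: 0.0169
```

```bash
python3 -m handwheel '[{"rx":0,"ry":0,"rz":0,"dx":0,"dy":0,"dz":0.15,"fingers":1},{"rx":0,"ry":0,"rz":0,"dx":0,"dy":0,"dz":0.15,"fingers":1},{"rx":0,"ry":0,"rz":0,"dx":0,"dy":0,"dz":0.1,"fingers":1},{"rx":0,"ry":0,"rz":0,"dx":0,"dy":0,"dz":0,"fingers":1}]'
```

```text
t: 17.35
eef_pos: [0.4392, 0.349, 0.0231]
eef_rot: [-0.0, 0.761, 0.649, -0.0]
contact_force: [1.0, -0.2, -2.0]
width: 0.0171
```

```bash
python3 -m handwheel '[{"rx":0,"ry":0,"rz":0,"dx":0,"dy":0,"dz":0.05,"fingers":1},{"rx":0,"ry":0,"rz":0,"dx":0,"dy":0,"dz":0.05,"fingers":1},{"rx":0,"ry":0,"rz":0,"dx":0,"dy":0,"dz":0,"fingers":1}]'
```

```text
t: 17.73
eef_pos: [0.4395, 0.3492, 0.0225]
eef_rot: [0.0, 0.761, 0.649, -0.0]
contact_force: [-3.7, -3.5, 5.7]
width: 0.0165
```

Contact with the mat: Fz went from -2 to +5.7 N. I'll release and rise.

```bash
python3 -m handwheel '[{"rx":0,"ry":0,"rz":0,"dx":0,"dy":0,"dz":0,"fingers":0.55},{"rx":0,"ry":0,"rz":0,"dx":0,"dy":0,"dz":0,"fingers":0.5},{"rx":0,"ry":0,"rz":0,"dx":0,"dy":0,"dz":0,"fingers":0.5},{"rx":0,"ry":0,"rz":0,"dx":0,"dy":0,"dz":-0.5,"fingers":0.5},{"rx":0,"ry":0,"rz":0,"dx":0,"dy":0,"dz":-1,"fingers":0.5}]'; python3 -m handwheel '[{"rx":0,"ry":0,"rz":0,"dx":0,"dy":0,"dz":-1,"fingers":0.2},{"rx":0,"ry":0,"rz":0,"dx":-0.2,"dy":0,"dz":-1,"fingers":0},{"rx":0,"ry":0,"rz":0,"dx":-1,"dy":0,"dz":-1,"fingers":0},{"rx":0,"ry":0,"rz":0,"dx":-1,"dy":0,"dz":-1,"fingers":0},{"rx":0,"ry":0,"rz":0,"dx":-1,"dy":0,"dz":-1,"fingers":0}]'|head -2
python3 - <<'E'
from h import *
for n in("side","top"):
    p,d=vision.grab_frame(n); np.savez(f"{n}5.npz",p=p,d=d)
    q=p[180:380,200:420] if n=="side" else p[190:320,170:390]
    cv2.imwrite(f"pics/{n}5.png",cv2.resize(q[...,::-1],None,fx=3,fy=3,interpolation=2))
    for r in spot_point(n,"jar")[:3]: print(n,r,onz(n,r['centre'],.005))
    for r in trace(n,"jar")[:2]: print(n,r['score'],r['centre'],r['mask'].sum())
E
```

```text
t: 18.35
eef_pos: [0.4388, 0.3489, 0.0517]
eef_rot: [-0.0, 0.761, 0.649, -0.001]
contact_force: [0.2, -0.3, 0.5]
width: 0.0429
t: 18.98
eef_pos: [0.4295, 0.2855, 0.1537]
side {'centre': [277.4, 329.0], 'score': 0.67} [0.4698 0.0365 0.005 ]
side {'centre': [227.4, 379.3], 'score': 0.4} [ 0.4456 -0.2922  0.005 ]
side 0.61 [260.3, 331.1] 222
top {'centre': [266.0, 364.8], 'score': 0.73} [ 0.4777 -0.0968  0.005 ]
top {'centre': [267.8, 324.1], 'score': 0.55} [0.4717 0.03   0.005 ]
top 0.62 [268.1, 324.5] 190
top 0.57 [293.2, 158.4] 196
```

View pics/side5.png

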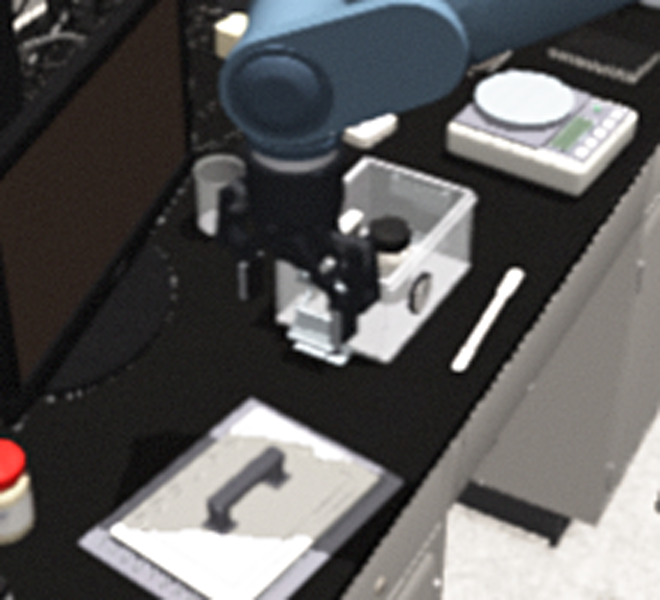

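View pics/top5.png

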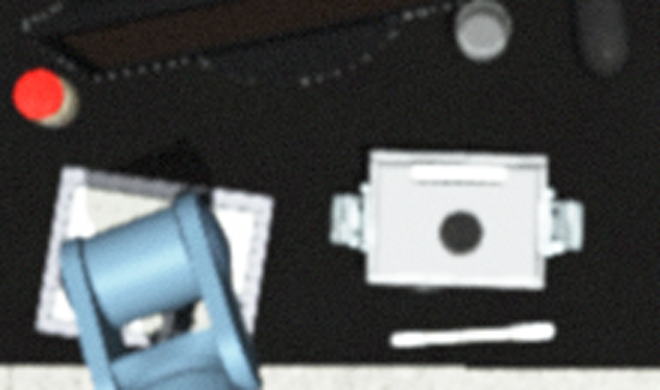

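The lid lies on the mat and the jar stands in the open box, its dark cap at about (461,232) in the top crop. I'll refine the jar and lid positions.

```bash
python3 - <<'E'
from h import *
f=np.load("top5.npz"); p=f['p']
R,C=np.mgrid[0:480,0:640]
m=(p.max(2)<120)&(abs(C-324)<14)&(abs(R-267)<14); print(m.sum(),np.argwhere(m).mean(0),onz("top",np.argwhere(m).mean(0),.083))
f=np.load("side5.npz"); p=f['p'];c=cloud("side",f['d'])
m=(p.max(2)<110)&(abs(c[...,2]-.078)<.012)&(abs(c[...,0]-.475)<.035)&(abs(c[...,1]-.03)<.035)
print(m.sum(),c[m].mean(0),c[m].min(0),c[m].max(0))
ll=(abs(c[...,1]-.35)<.12)&(abs(c[...,0]-.44)<.1)&(c[...,2]>.008)&(c[...,2]<.02); print('lid',np.median(c[ll],0))
E
python3 to.py .475 .03 .16 -1.3
```

```text
140 [267.0429 323.1071] [0.4703 0.0337 0.083 ]
138 [0.468  0.0396 0.0808] [0.4504 0.0157 0.0682] [0.492  0.0578 0.0872]
lid [0.4289 0.3675 0.0148]
t 19.275 pos [0.429 0.286 0.151] F [ 0.229 -0.119 -0.516] w 0.08546079898741007
shift now-axes [-12.289   4.287  -0.451]  target-axes [ 2.592 12.755 -0.45 ] turn [-0.     0.     0.228]
```

```bash
python3 -m handwheel '[{"rx":0,"ry":0,"rz":0.0285,"dx":-0.91,"dy":0.42,"dz":-0.1,"fingers":0},{"rx":0,"ry":0,"rz":0.0285,"dx":-0.83,"dy":0.57,"dz":-0.1,"fingers":0},{"rx":0,"ry":0,"rz":0.0285,"dx":-0.7,"dy":0.72,"dz":0,"fingers":0},{"rx":0,"ry":0,"rz":0.0285,"dx":-0.57,"dy":0.83,"dz":0,"fingers":0},{"rx":0,"ry":0,"rz":0.0285,"dx":-0.41,"dy":0.92,"dz":0,"fingers":0}]'|head -2; python3 -m handwheel '[{"rx":0,"ry":0,"rz":0.0285,"dx":-0.25,"dy":0.97,"dz":0,"fingers":0},{"rx":0,"ry":0,"rz":0.0285,"dx":-0.06,"dy":1,"dz":0,"fingers":0},{"rx":0,"ry":0,"rz":0.0285,"dx":0.2,"dy":1,"dz":0,"fingers":0},{"rx":0,"ry":0,"rz":0,"dx":0.2,"dy":1,"dz":0,"fingers":0}]'|head -4; python3 to.py .470 .035 .155 -1.3
```

```text
t: 19.9
eef_pos: [0.4562, 0.189, 0.1543]
t: 20.4
eef_pos: [0.4779, 0.1112, 0.1544]
eef_rot: [-0.0, 1.0, -0.01, -0.001]
contact_force: [-0.4, -0.6, 0.5]
t 20.4 pos [0.478 0.111 0.154] F [-0.41  -0.561  0.527] w 0.08559651219263892
shift now-axes [-0.317  3.818 -0.03 ]  target-axes [-0.308  3.818 -0.03 ] turn [-0.  0.  0.]
```

```bash
python3 -m handwheel '[{"rx":0,"ry":0,"rz":0,"dx":-0.1,"dy":1,"dz":0,"fingers":0},{"rx":0,"ry":0,"rz":0,"dx":-0.1,"dy":1,"dz":0,"fingers":0},{"rx":0,"ry":0,"rz":0,"dx":-0.1,"dy":1,"dz":0,"fingers":0},{"rx":0,"ry":0,"rz":0,"dx":0,"dy":0.5,"dz":0,"fingers":0},{"rx":0,"ry":0,"rz":0,"dx":0,"dy":0,"dz":0,"fingers":0}]'|head -2; python3 to.py .470 .0345 .03 -1.3
python3 - <<'E'
from h import *
for n in("side","top"):
    p,d=vision.grab_frame(n); np.savez(f"{n}6.npz",p=p,d=d)
    q=p[180:320,250:420] if n=="side" else p[190:320,240:400]
    cv2.imwrite(f"pics/{n}6.png",cv2.resize(q[...,::-1],None,fx=4,fy=4,interpolation=2))
E
```

```text
t: 21.02
eef_pos: [0.4705, 0.0415, 0.1549]
t 21.025 pos [0.471 0.041 0.155] F [-0.216  0.206  0.139] w 0.08540150120069573
shift now-axes [-0.014  0.352  6.244]  target-axes [-0.018  0.35   6.244] turn [-0.  0.  0.]
```

View pics/side6.png

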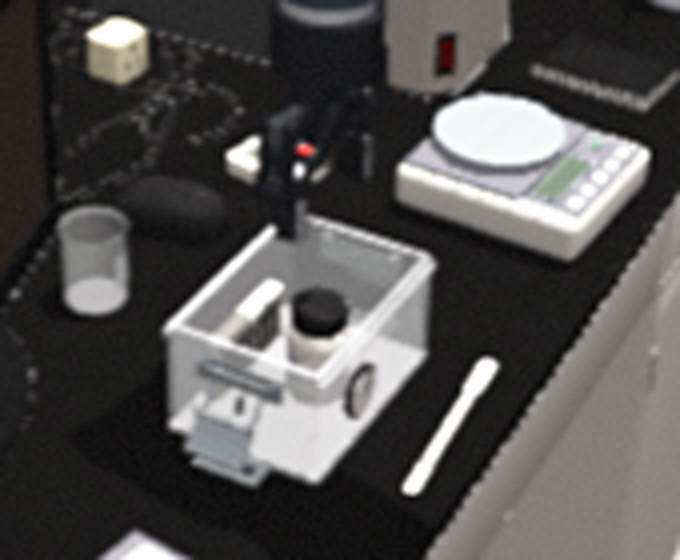

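View pics/top6.png

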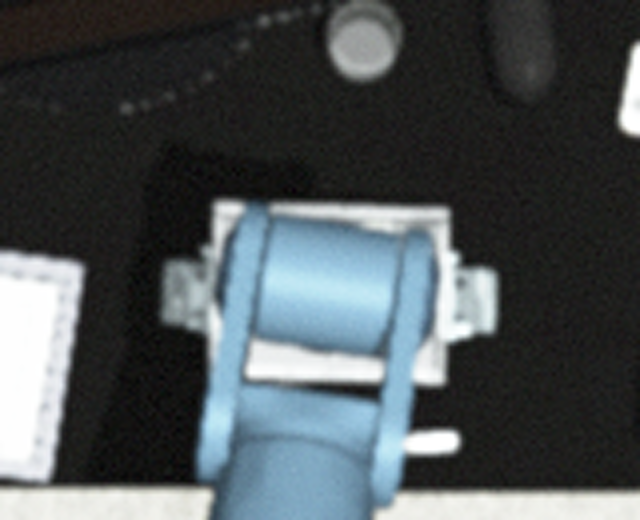

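Run:
```python
from h import *
f=np.load("side6.npz"); p=f['p']
R,C=np.mgrid[0:480,0:640]
m=(p.max(2)<75)&(abs(C-330)<10)&(abs(R-258)<9)
n,l=cv2.connectedComponents(m.astype(np.uint8)); m=l==l[257,330]
print(m.sum(),np.argwhere(m).min(0),np.argwhere(m).max(0))
# predict cap outline for jar at candidates
a=np.linspace(0,2*np.pi,60)
for x,y in((.470,.0345),(.470,.03),(.474,.0345)):
    P=np.concatenate([np.c_[x+.0215*np.cos(a),y+.0215*np.sin(a),0*a+z] for z in(.066,.083)])
    q=proj("side",P); print(x,y,q.min(0)[::-1],q.max(0)[::-1])
```

```text
139 [252 323] [263 336]
0.47 0.0345 [251.3569 322.3212] [264.9064 337.3599]
0.47 0.03 [250.578 323.049] [264.0826 338.0577]
0.474 0.0345 [250.9683 321.1017] [264.4962 336.1167]
```

The side view agrees with the jar at (0.470, 0.0345). I'll descend around it.

```bash
python3 -m handwheel '[{"rx":0,"ry":0,"rz":0,"dx":0,"dy":0.1,"dz":0.8,"fingers":0},{"rx":0,"ry":0,"rz":0,"dx":0,"dy":0,"dz":0.9,"fingers":0},{"rx":0,"ry":0,"rz":0,"dx":0,"dy":0,"dz":0.9,"fingers":0},{"rx":0,"ry":0,"rz":0,"dx":0,"dy":0,"dz":0.9,"fingers":0},{"rx":0,"ry":0,"rz":0,"dx":0,"dy":0,"dz":0.8,"fingers":0}]'; python3 to.py .470 .0345 .032 -1.3
```

```text
t: 21.75
eef_pos: [0.4698, 0.0399, 0.0676]
eef_rot: [-0.0, 1.0, -0.01, -0.001]
contact_force: [0.5, 0.1, -0.7]
width: 0.0853
t 21.75 pos [0.47  0.04  0.068] F [ 0.512  0.081 -0.708] w 0.0852544450336732
shift now-axes [0.019 0.268 1.778]  target-axes [0.017 0.267 1.778] turn [-0.     0.     0.001]
```

```bash
python3 -m handwheel '[{"rx":0,"ry":0,"rz":0,"dx":0,"dy":0.2,"dz":0.7,"fingers":0},{"rx":0,"ry":0,"rz":0,"dx":0,"dy":0,"dz":0.6,"fingers":0},{"rx":0,"ry":0,"rz":0,"dx":0,"dy":0,"dz":0.1,"fingers":0},{"rx":0,"ry":0,"rz":0,"dx":0,"dy":0,"dz":0,"fingers":0}]'; python3 to.py .470 .0345 .032 -1.3
```

```text
t: 22.25
eef_pos: [0.4707, 0.0354, 0.0415]
eef_rot: [0.0, 1.0, -0.01, 0.0]
contact_force: [-0.0, 0.4, -1.1]
width: 0.0854
t 22.25 pos [0.471 0.035 0.041] F [-0.038  0.431 -1.118] w 0.08540129446376554
shift now-axes [-0.034  0.047  0.473]  target-axes [-0.034  0.047  0.473] turn [ 0. -0.  0.]
```

```bash
python3 -m handwheel '[{"rx":0,"ry":0,"rz":0,"dx":0,"dy":0.05,"dz":0.3,"fingers":0},{"rx":0,"ry":0,"rz":0,"dx":0,"dy":0,"dz":0.15,"fingers":0},{"rx":0,"ry":0,"rz":0,"dx":0,"dy":0,"dz":0,"fingers":0.3},{"rx":0,"ry":0,"rz":0,"dx":0,"dy":0,"dz":0,"fingers":1},{"rx":0,"ry":0,"rz":0,"dx":0,"dy":0,"dz":0,"fingers":1}]'; python3 -m handwheel '[{"rx":0,"ry":0,"rz":0,"dx":0,"dy":0,"dz":0,"fingers":1},{"rx":0,"ry":0,"rz":0,"dx":0,"dy":0,"dz":0,"fingers":1}]'
```

```text
t: 22.88
eef_pos: [0.4711, 0.0344, 0.0329]
eef_rot: [0.0, 1.0, -0.01, 0.001]
contact_force: [0.4, 0.0, 1.4]
width: 0.0434
t: 23.12
eef_pos: [0.4711, 0.0344, 0.0328]
eef_rot: [0.0, 1.0, -0.01, 0.001]
contact_force: [-0.0, 0.9, 4.1]
width: 0.0433
```

```bash
python3 -m handwheel '[{"rx":0,"ry":0,"rz":0,"dx":0,"dy":0,"dz":-0.3,"fingers":1},{"rx":0,"ry":0,"rz":0,"dx":0,"dy":0,"dz":-0.6,"fingers":1},{"rx":0,"ry":0,"rz":0,"dx":0,"dy":0,"dz":-1,"fingers":1},{"rx":0,"ry":0,"rz":0,"dx":0,"dy":0,"dz":-1,"fingers":1},{"rx":0,"ry":0,"rz":0,"dx":0,"dy":0,"dz":-1,"fingers":1}]';  python3 -m handwheel '[{"rx":0,"ry":0,"rz":0,"dx":0,"dy":0,"dz":-1,"fingers":1},{"rx":0,"ry":0,"rz":0,"dx":0,"dy":0,"dz":-1,"fingers":1},{"rx":0,"ry":0,"rz":0,"dx":0,"dy":0,"dz":-0.7,"fingers":1},{"rx":0,"ry":0,"rz":0,"dx":0,"dy":0,"dz":-0.3,"fingers":1}]'
python3 - <<'E'
from h import *
for n in("side",):
    p,d=vision.grab_frame(n); np.savez(f"{n}7.npz",p=p,d=d)
    q=p[180:320,250:420]
    cv2.imwrite(f"pics/{n}7.png",cv2.resize(q[...,::-1],None,fx=4,fy=4,interpolation=2))
E
python3 to.py .466 -.288 .16 -1.3
```

```text
t: 23.75
eef_pos: [0.47, 0.0345, 0.1112]
eef_rot: [0.0, 1.0, -0.01, -0.0]
contact_force: [0.2, 0.1, -2.3]
width: 0.0432
t: 24.25
eef_pos: [0.4706, 0.0344, 0.1712]
eef_rot: [0.0, 1.0, -0.01, 0.001]
contact_force: [-0.5, -0.2, -1.7]
width: 0.043
t 24.3 pos [0.471 0.034 0.171] F [ 0.476  1.113 -0.898] w 0.04316025585275257
shift now-axes [ 0.081 16.122  0.576]  target-axes [ 0.127 16.122  0.572] turn [ 0. -0.  0.]
```

View pics/side7.png

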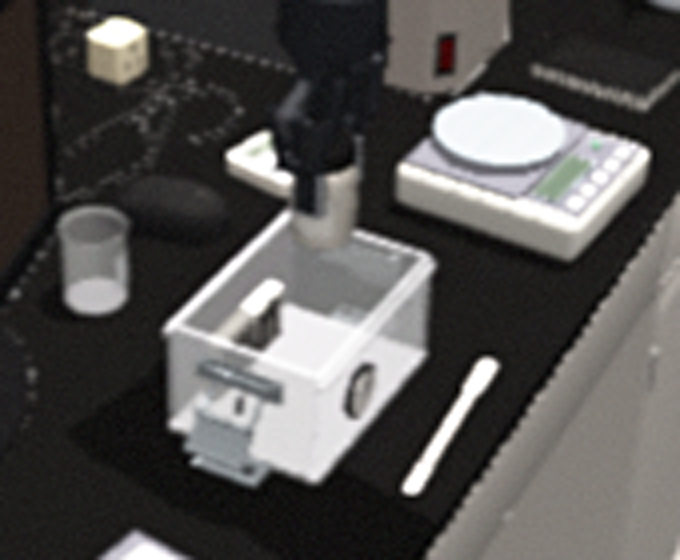

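The jar is held upright and clear of the box. Moving it to the pan.

```bash
for i in 1 2 3; do python3 -m handwheel '[{"rx":0,"ry":0,"rz":0,"dx":0,"dy":0.9,"dz":0,"fingers":1},{"rx":0,"ry":0,"rz":0,"dx":0,"dy":1,"dz":0,"fingers":1},{"rx":0,"ry":0,"rz":0,"dx":0,"dy":1,"dz":0,"fingers":1},{"rx":0,"ry":0,"rz":0,"dx":0,"dy":1,"dz":0,"fingers":1},{"rx":0,"ry":0,"rz":0,"dx":0,"dy":1,"dz":0,"fingers":1}]'|head -2; done; python3 -m handwheel '[{"rx":0,"ry":0,"rz":0,"dx":0.1,"dy":0.8,"dz":0,"fingers":1},{"rx":0,"ry":0,"rz":0,"dx":0,"dy":0.6,"dz":0,"fingers":1},{"rx":0,"ry":0,"rz":0,"dx":0,"dy":0,"dz":0,"fingers":1}]'; python3 to.py .466 -.288 .091 -1.3
```

```text
t: 24.92
eef_pos: [0.4678, -0.064, 0.1693]
t: 25.55
eef_pos: [0.4663, -0.1625, 0.17]
t: 26.18
eef_pos: [0.4645, -0.2608, 0.1703]
t: 26.55
eef_pos: [0.466, -0.2882, 0.1703]
eef_rot: [-0.0, 1.0, -0.01, -0.0]
contact_force: [-0.5, 0.1, -1.8]
width: 0.0435
t 26.55 pos [ 0.466 -0.288  0.17 ] F [-0.48   0.055 -1.803] w 0.043471864638631195
shift now-axes [ 0.    -0.009  3.963]  target-axes [ 0.    -0.01   3.963] turn [-0.  0.  0.]
```

```bash
python3 -m handwheel '[{"rx":0,"ry":0,"rz":0,"dx":0,"dy":0,"dz":0.8,"fingers":1},{"rx":0,"ry":0,"rz":0,"dx":0,"dy":0,"dz":1,"fingers":1},{"rx":0,"ry":0,"rz":0,"dx":0,"dy":0,"dz":0.8,"fingers":1},{"rx":0,"ry":0,"rz":0,"dx":0,"dy":0,"dz":0.5,"fingers":1},{"rx":0,"ry":0,"rz":0,"dx":0,"dy":0,"dz":0.2,"fingers":1}]'; python3 -m handwheel '[{"rx":0,"ry":0,"rz":0,"dx":0,"dy":0,"dz":0.15,"fingers":1},{"rx":0,"ry":0,"rz":0,"dx":0,"dy":0,"dz":0.15,"fingers":1},{"rx":0,"ry":0,"rz":0,"dx":0,"dy":0,"dz":0.1,"fingers":1},{"rx":0,"ry":0,"rz":0,"dx":0,"dy":0,"dz":0,"fingers":1}]'
python3 - <<'E'
from h import *
for n in("side",):
    p,d=vision.grab_frame(n); np.savez(f"{n}8.npz",p=p,d=d)
    q=p[180:260,330:430]
    cv2.imwrite(f"pics/{n}8.png",cv2.resize(q[...,::-1],None,fx=6,fy=6,interpolation=2))
E
```

```text
t: 27.18
eef_pos: [0.4658, -0.2871, 0.1035]
eef_rot: [-0.0, 1.0, -0.01, -0.0]
contact_force: [0.0, -1.0, -1.5]
width: 0.0437
t: 27.68
eef_pos: [0.466, -0.2875, 0.0963]
eef_rot: [0.0, 1.0, -0.01, 0.0]
contact_force: [-0.4, -1.3, -2.2]
width: 0.0434
```

View pics/side8.png

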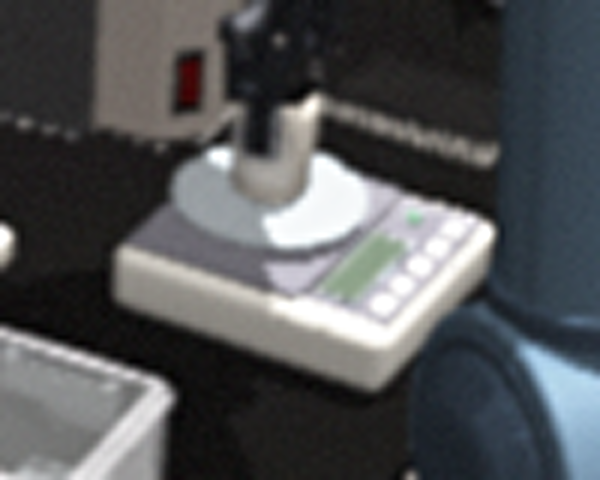

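The jar is over the middle of the pan, about 5 mm above it. I'll lower it slowly until it touches.

```bash
python3 -m handwheel '[{"rx":0,"ry":0,"rz":0,"dx":0,"dy":0,"dz":0.1,"fingers":1},{"rx":0,"ry":0,"rz":0,"dx":0,"dy":0,"dz":0.05,"fingers":1},{"rx":0,"ry":0,"rz":0,"dx":0,"dy":0,"dz":0,"fingers":1}]'|sed -n '2p;4p'; python3 -m handwheel '[{"rx":0,"ry":0,"rz":0,"dx":0,"dy":0,"dz":0.05,"fingers":1},{"rx":0,"ry":0,"rz":0,"dx":0,"dy":0,"dz":0,"fingers":1}]'|sed -n '2p;4p'
```

```text
eef_pos: [0.4659, -0.2875, 0.0931]
contact_force: [0.2, 0.0, -2.3]
eef_pos: [0.466, -0.2875, 0.0922]
contact_force: [0.1, 0.6, -2.7]
```

```bash
python3 -m handwheel '[{"rx":0,"ry":0,"rz":0,"dx":0,"dy":0,"dz":0.04,"fingers":1},{"rx":0,"ry":0,"rz":0,"dx":0,"dy":0,"dz":0,"fingers":1}]'|sed -n '2p;4p'; python3 -m handwheel '[{"rx":0,"ry":0,"rz":0,"dx":0,"dy":0,"dz":0.04,"fingers":1},{"rx":0,"ry":0,"rz":0,"dx":0,"dy":0,"dz":0,"fingers":1}]'|sed -n '2p;4p'
```

```text
eef_pos: [0.4659, -0.2875, 0.0914]
contact_force: [-0.0, -0.4, -1.8]
eef_pos: [0.4661, -0.2876, 0.0909]
contact_force: [0.4, -0.6, -0.2]
```

```bash
python3 -m handwheel '[{"rx":0,"ry":0,"rz":0,"dx":0,"dy":0,"dz":0.02,"fingers":1},{"rx":0,"ry":0,"rz":0,"dx":0,"dy":0,"dz":0,"fingers":1}]'|sed -n '2p;4p'
```

```text
eef_pos: [0.4662, -0.2876, 0.0909]
contact_force: [-1.4, 2.2, 4.9]
```

Touched down with Fz +4.9 N. Releasing and rising.

```bash
python3 -m handwheel '[{"rx":0,"ry":0,"rz":0,"dx":0,"dy":0,"dz":0,"fingers":0.3},{"rx":0,"ry":0,"rz":0,"dx":0,"dy":0,"dz":0,"fingers":0},{"rx":0,"ry":0,"rz":0,"dx":0,"dy":0,"dz":0,"fingers":0},{"rx":0,"ry":0,"rz":0,"dx":0,"dy":0,"dz":-0.4,"fingers":0},{"rx":0,"ry":0,"rz":0,"dx":0,"dy":0,"dz":-0.8,"fingers":0}]'; for i in 1 2; do python3 -m handwheel '[{"rx":0,"ry":0,"rz":0,"dx":0,"dy":0,"dz":-1,"fingers":0},{"rx":0,"ry":0,"rz":0,"dx":0,"dy":0,"dz":-1,"fingers":0},{"rx":0,"ry":0,"rz":0,"dx":0,"dy":0,"dz":-1,"fingers":0},{"rx":0,"ry":0,"rz":0,"dx":0,"dy":0,"dz":-1,"fingers":0},{"rx":0,"ry":0,"rz":0,"dx":0,"dy":0.3,"dz":0,"fingers":0}]'|head -2; done
python3 -m handwheel '[{"rx":0,"ry":0,"rz":0,"dx":0,"dy":1,"dz":0,"fingers":0},{"rx":0,"ry":0,"rz":0,"dx":0,"dy":1,"dz":0,"fingers":0},{"rx":0,"ry":0,"rz":0,"dx":0,"dy":1,"dz":0,"fingers":0},{"rx":0,"ry":0,"rz":0,"dx":0,"dy":1,"dz":0,"fingers":0},{"rx":0,"ry":0,"rz":0,"dx":0,"dy":1,"dz":0,"fingers":0}]'|head -2;python3 -m handwheel '[{"rx":0,"ry":0,"rz":0,"dx":0,"dy":1,"dz":0,"fingers":0},{"rx":0,"ry":0,"rz":0,"dx":0,"dy":1,"dz":0,"fingers":0},{"rx":0,"ry":0,"rz":0,"dx":0,"dy":1,"dz":0,"fingers":0},{"rx":0,"ry":0,"rz":0,"dx":0,"dy":0.5,"dz":0,"fingers":0},{"rx":0,"ry":0,"rz":0,"dx":0,"dy":0,"dz":0,"fingers":0}]'|head -2
python3 - <<'E'
from h import *
for n in("side","top"):
    p,d=vision.grab_frame(n); np.savez(f"{n}9.npz",p=p,d=d)
    cv2.imwrite(f"pics/{n}9.png",p[...,::-1])
    for r in spot_point(n,"jar")[:2]: print(n,r,onz(n,r['centre'],.063))
    for r in spot_point(n,"lid")[:2]: print(n,r,onz(n,r['centre'],.003))
E
```

```text
t: 29.72
eef_pos: [0.4657, -0.2873, 0.1146]
eef_rot: [-0.0, 1.0, -0.01, -0.0]
contact_force: [0.4, -0.0, 0.2]
width: 0.0856
t: 30.35
eef_pos: [0.467, -0.2946, 0.1974]
t: 30.98
eef_pos: [0.4666, -0.3003, 0.2768]
t: 31.6
eef_pos: [0.4636, -0.4011, 0.274]
t: 32.22
eef_pos: [0.4623, -0.47, 0.2741]
side {'centre': [215.4, 373.5], 'score': 0.55} [ 0.4601 -0.2652  0.063 ]
side {'centre': [211.9, 373.6], 'score': 0.23} [ 0.4688 -0.2864  0.063 ]
side {'centre': [353.2, 283.2], 'score': 0.59} [0.4308 0.3583 0.003 ]
top {'centre': [267.9, 429.3], 'score': 0.72} [ 0.4698 -0.2868  0.063 ]
top {'centre': [275.7, 223.0], 'score': 0.7} [0.4459 0.3445 0.003 ]
```

View pics/side9.png

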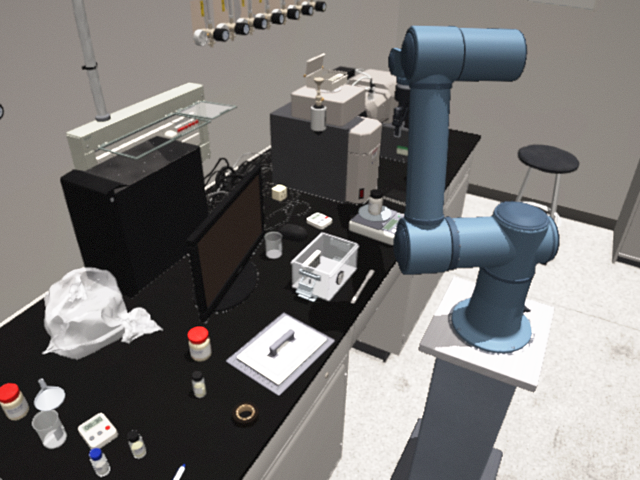

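View pics/top9.png

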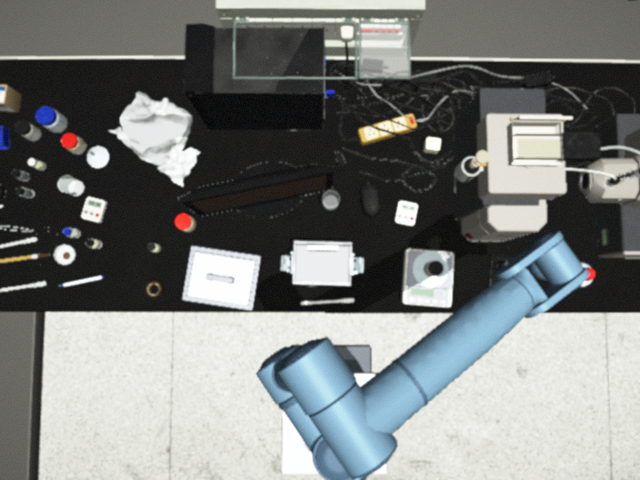

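The jar stands upright on the pan at (433,268) in the top view. The lid is centred on the mat at (221,278), and both clips hang open at (287,263) and (357,264). The bystanders look where they started. Handing in.

```bash
python3 -c "
from cell import env
s=env.read_state();print(s['t'],s['contact_force']);print(env.job_done())"
```

```text
32.525 [-1.17401605 -0.3325504  -0.14171679]
the job is handed in; nothing more can be done
None
```

The job is done and handed in at 32.5 s of the 72 s allowed; the system gives no verdict, so the result rests on my own checks.

- **Clips:** I pushed both tabs outward with closed fingers until they sprang open, with the lid still in place. The last top view shows both still swung out.
- **Lid:** I lifted it by the handle and lowered it onto the mat, letting go only after contact (about 6 N). It lies flat and right way up. The network estimates put its centre within about 10 mm of the mat's centre.
- **Jar:** I gripped it across the box's y, lifted it out and lowered it onto the pan, letting go only after contact (about 5 N). It stands upright. The tool was within about 1 mm of the measured pan centre at release, and the top-view estimate puts the jar within about 4 mm.
- **Bystanders and robot:** In both final pictures the bystanders look where they started, judged by eye only. The arm is well clear of everything.

Two readings disagreed:
- **Jar position from the side camera:** its best estimate was about 23 mm off in y, with a score of only 0.55. Its second guess, the top view and the tool position all agree, so I discounted it.
- **Jar grip width:** it read 43 mm, nearer the cap than the 46 mm body, so part of the grip may have been on the cap. The jar stayed firmly held throughout.

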